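# Roll a label reel into the tube labeller

## Robot

A 6-joint arm with a two-finger parallel gripper is mounted at the origin on the work surface. World frame = base frame: x ahead of the robot, y to its left, z up, the work surface at z = 0. Lengths are in m, angles in rad, forces in N, time in s.
With the tool pointing down it reaches from about 0.35 to 0.925 m from the base axis. Payload 6.4 kg.
Tool frame: the origin (TCP) lies on the mounting face of the last link; the fingertips stand 173 mm ahead of it and the grasp point (between the pads) lies 155 mm ahead of it; z points along the fingers, y is the direction in which the jaws open and shut (so a half turn about z gives the same grasp; the last joint's range is limited). The gripper opens to 85 mm and grips with 20 to 120 N. Pads are 22 mm wide; open, the fingers measure 114 mm over their backs; the gripper's body (76 mm by 85 mm) begins 54 mm behind the grasp point. The pads swing forward as they close: fully open they stand 13 mm farther back than shut.
Start: joints at [-1.437, 0.245, 1.558, -0, 1.339, -0.174], TCP at [0.197, -0.619, 0.405] pointing down, gripper open.
Joint ranges: [-3.13, 3.13], [-1.02, 2.26], [0.13, 2.54], [-0.95, 4.09], [0.21, 2.88], [-2.74, 2.74]. Speed limits (rad/s): [2.57, 2.57, 3.14, 3.14, 3.14, 3.14].

## Interface

Orientations are given as a rotation vector (axis times angle).
In Python, from workcell import * gives the robot as it stands. The module is installed in compiled form; this text tells all that it offers.
- The arm moves only by the shell command python3 -m creep 'ROWS' [OPENING]. ROWS is text: rows parted by semicolons, each of 6 numbers parted by spaces: the shift along the tool's x, y, z in mm, then the turn, a rotation vector about the tool's x, y, z in degrees. In form: dx dy dz wx wy wz; .... A call has 1 to 12 rows; each row shifts and turns the commanded pose from where the row before left it, along the tool's axes as they then stand; what a row does not reach is not made up. A row lasts 1/10 s, in which the tool goes at most 50 mm and 8.59 degrees, less where a joint would pass 70% of its speed; a pose out of reach is approached as far as the arm can. A call with a gripper value outside its range is refused whole. OPENING is the finger opening in mm, from 0 to 85.4, set as the call begins (- or left out, the last holds). The fingers move at their own pace and stop on an object; the grip force is fixed at half the most. Time passes only in rows, so rows that do not move let the fingers close. It gives the time, the measured TCP pose, the force and the opening at its end, in the units of the state.
- get_state(): the state, without advancing time (a new reading comes with each control period).
- camera(name): name is "scene" or "side" or "wrist"; returns the picture (420x560x3 uint8, blue, green, red); there is no depth.
- camera_info(name): a dict with "intrinsics" (3x3 intrinsics, pixels), "R" (3x3) and "t" (3): a world point X has camera coordinates R X + t; the wrist camera has in their place "mount" (4x4, takes a point from camera to tool coordinates, whose origin is the TCP and whose axes are the flange's). Camera axes: x right, y down, z forward; pixel columns grow to the right and rows downward; lengths in m; the calibration is good to about 2 mm. The wrist camera is an equidistant fisheye: a pixel r from the principal point sees the ray r / f radians off the axis. A picture is of the moment at which its call begins: read the wrist's pose just before it. camera_info takes no time and is no camera call.
- job_done(): hands the job in, once; it reports no verdict.
The state is a dict: "time_s": time; "q": joint angles; "joint_velocities": joint speeds; "joint_torque": joint torques, N m; "position": TCP position; "tool_rot": TCP orientation; "contact_force": force on the tool from outside, world axes, zero at the start; "moment": the same for the moment, N m; "opening": opening from 0.0 (shut) to 1.0 (fully open).
Only numpy, scipy, OpenCV 4.12 (cv2) and the standard library are available. Lean on these libraries where they do the work, as an engineer would, in place of code of your own. Each camera call takes 0.05 s, during which the arm holds its last target. There are 200 camera calls.

## Task

Load the tube labeller: square the blue label reel up to the bay, roll it on its rim across the bench, up the ramp between the guide rails and over the orange catch, and press it against the sprung rubber roller until the catch springs up behind it and holds it by itself. Do not lift the reel or let it fall flat, and push gently, with no more than about 12 N, for its flanges are brittle. Leave the tube rack, the bottle and the dish where they are.

Things in the scene. Friction and masses are not known exactly. Their poses are not given: they have to be found in the camera images.
- reel_center (a point): Centre of the blue label reel standing on its rim: 80 mm diameter, 32 mm wide (two 4 mm flanges, 68 mm core), 0.3 kg, friction 0.4. y = axle, z = towards the red index mark, on top at the start. Rolls easily, stops within mm when let go; leans if pushed sideways above mid-height. Starts 175 to 240 mm before the catch, up to 22 mm and 0.28 rad off the bay's line. Flanges crack at 18 N.
- bay: Reel bay of the fixed tube labeller. Origin on the bench under the nominal catch hinge; x = the way the reel rolls in, z up. Ramp from x -85 mm (bench) to -30 (floor, 10 mm high); floor to 110; housing from 130, 190 wide, 145 high. Two blue guide rails 5 mm thick, tops 26 mm above the bench, inner faces at y +-19 mm for x -30 to 85, lead-in flared from +-18.5 to +-32 at x -85.
- bay_mouth (a point): Middle of the foot of the ramp, at bench height, 85 mm before the bay's origin; axes as the bay's.
- bay_seat (a point): Nominal centre of the seated reel: 42 mm past the bay's origin, 50 mm above the bench; axes as the bay's. Catch and roller are one unit clamped up to 10 mm either way along x, so the true seat is only known to that. The reel meets the roller 3.5 mm before the true seat, the catch springs up 2.3 mm past it, the roller goes solid 4.3 mm past it; let go, the reel backs onto the catch.
- bay_roller (a point): Nominal axis of the black rubber roller across the bay, 90.5 mm past the bay's origin, 50 mm above the bench, off by the same 10 mm. 24 mm diameter, 38 mm long, free to turn, sprung along the bay's x: 2.5 N at first touch, 0.5 N per mm more, solid after 7.7 mm. With friction, springing the catch takes about 6 to 9 N of push; past that the push only climbs.
- catch (a joint): Orange catch flap, 34 mm wide, 21 mm long, hinged across the bay floor (nominally at the bay's origin), free end towards the roller. 0 = flat in the floor, 1.13 rad = up, tip 27 mm above the bench; up at the start. The reel rolling over it presses it flat (1 N spring); it then rises along its rear rim, nudging it on to the roller, and jumps from about 0.75 to 1.13 rad.
- tube_rack: White rack with two rows of six capped blood tubes, 138 by 50 mm, 94 mm high, 0.4 kg, loose on the bench beside the bay. Origin at the middle of its underside. Leave it alone.
- reagent: Small amber bottle with a blue cap, 46 mm in diameter, 85 mm high, 0.15 kg, loose. Origin at the middle of its underside. Leave it alone.
- dish: Round pale culture dish with lid, 91 mm in diameter, 17 mm high, 0.06 kg, loose. Origin at the middle of its underside. Leave it alone.

How it is judged:
By the outcome, as a careful person would: the job done as asked, in the order asked, and still so for the second after the job is handed in, with the robot touching nothing.
It also fails if it takes over 61 s, if anything falls off the work surface, if the arm or the gripper's body presses on something with over 40 N, if the wrist force passes 120 N, or if a joint passes its speed limit or range.

## Working session

There is one attempt and no reset: what is moved stays moved. The work goes in short steps, Python scripts to look and compute and a shell command to move; the robot and the scene stay as the last step left them, time stands still between calls to the robot, and variables do not carry over. Pictures are saved under pics/ and viewed, about 8 in all and at most 12, crops included, and the job is handed in when it is done.

```bash
mkdir -p pics; python3 - <<'E'
from workcell import *
import cv2,numpy as np
s=get_state();print(s)
a=camera("scene");b=camera("side");w=camera("wrist")
for n,i in zip(("scene","side","wrist"),(a,b,w)): cv2.imwrite(f"pics/{n}0.png",i)
for n in("scene","side","wrist"):print(n,camera_info(n))
E
```

```text
{'time_s': 0.0, 'q': array([-1.43713032e+00,  2.45786097e-01,  1.55904900e+00,  2.28347688e-05,
        1.33871953e+00, -1.74109671e-01]), 'joint_velocities': array([ 0.00050755,  0.00015728, -0.00048925,  0.00017934,  0.00058251,
        0.00146792]), 'joint_torque': array([-2.68855438e-04, -4.29511249e+01, -3.26126397e+01, -2.83098534e-04,
        5.26642005e-03, -5.24466358e-06]), 'position': array([ 0.19687948, -0.61921322,  0.40357909]), 'tool_rot': array([-3.10253057e+00, -4.81238234e-01, -9.71477935e-05]), 'contact_force': array([-0.45597209, -0.4828981 , -0.33620842]), 'moment': array([-0.00798375, -0.00112511,  0.00523483]), 'opening': 1.0004666998253275}
scene {'intrinsics': array([[481.80834866,   0.        , 282.98965213],
       [  0.        , 481.80834866, 213.49709753],
       [  0.        ,   0.        ,   1.        ]]), 'R': array([[-0.87240329,  0.48872899,  0.00751507],
       [ 0.29732245,  0.5428119 , -0.78546457],
       [-0.38795858, -0.68300748, -0.61886099]]), 't': array([ 0.47667427, -0.11274495,  1.06405609])}
side {'intrinsics': array([[465.48675949,   0. 
[... 158 characters left out ...]
6984052, -0.02352982],
       [-0.20259359, -0.45356595, -0.86789041],
       [ 0.31030872,  0.81086122, -0.49619813]]), 't': array([-0.53117489,  0.18591489,  0.73936031])}
wrist {'intrinsics': array([[325.1922621 ,   0.        , 277.97695048],
       [  0.        , 325.1922621 , 208.73592952],
       [  0.        ,   0.        ,   1.        ]]), 'mount': array([[ 6.41772495e-04, -9.59251379e-01, -2.82553323e-01,
         7.13946001e-02],
       [ 9.99999775e-01,  5.60116029e-04,  3.69771895e-04,
         2.84844251e-04],
       [-1.96441555e-04, -2.82553497e-01,  9.59251522e-01,
         3.14022988e-02],
       [ 0.00000000e+00,  0.00000000e+00,  0.00000000e+00,
         1.00000000e+00]])}
```

View pics/scene0.png

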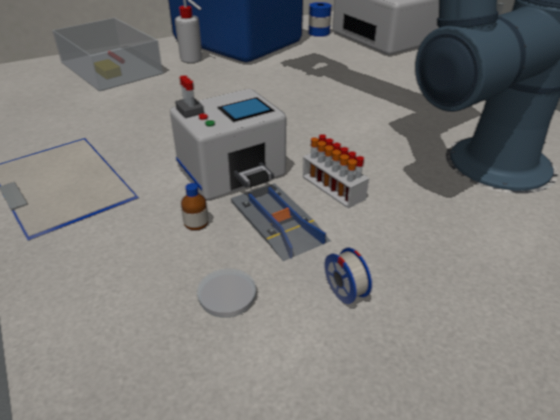

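View pics/side0.png

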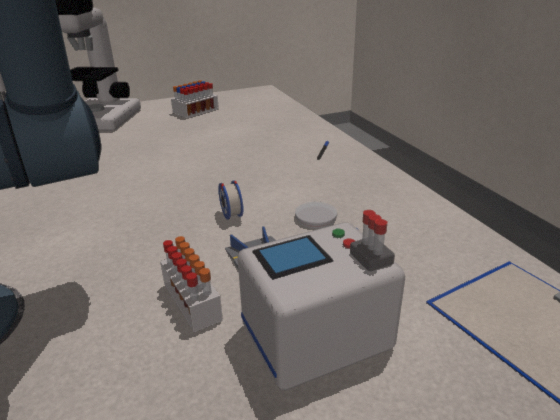

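The scene view shows the ramp foot near (290,250)–(327,236), the orange catch near (281,214) and the reel near (348,277). The side view shows the reel near (231,200) and the machine from behind. Next I zoom in for the geometry.

```bash
python3 - <<'E'
import cv2
a=cv2.imread("pics/scene0.png")[165:315,190:390]
cv2.imwrite("pics/crop0.png",cv2.resize(a,None,fx=4,fy=4,interpolation=cv2.INTER_CUBIC))
E
```

```text
(no output)
```

View pics/crop0.png

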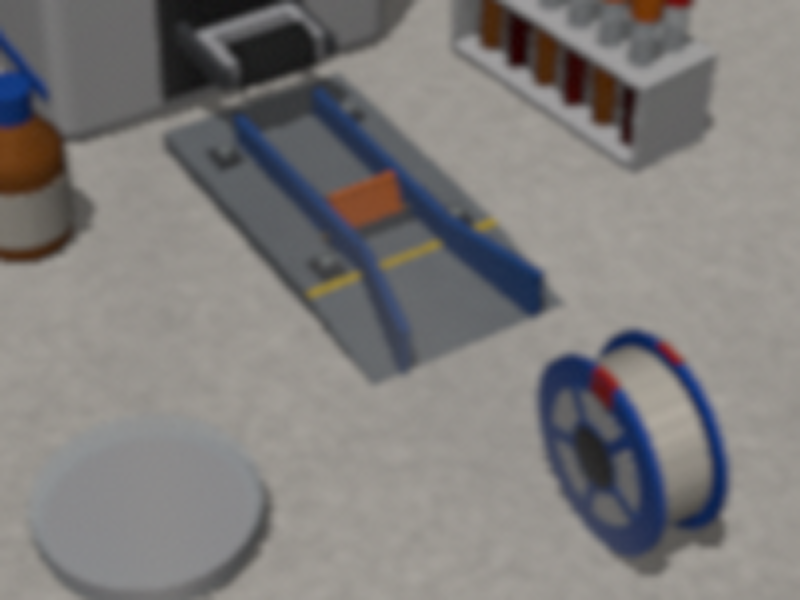

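View pics/wrist0.png

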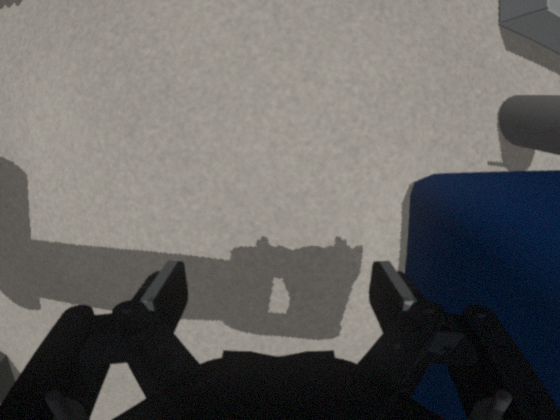

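The crop (4x, offset 190,165) shows the ramp foot corners at (375,382) and (562,304), the yellow line from (310,295) to (495,222), the floor's back corners at (168,140) and (340,78), and the reel face centre at (603,455). The wrist view has none of this in sight yet.

```bash
cat > h.py <<'E'
from workcell import *
import cv2,numpy as np
from scipy.spatial.transform import Rotation as Ro
def ray(name,uv,st=None):
    i=camera_info(name);K=i["intrinsics"]
    x=(uv[0]-K[0,2])/K[0,0];y=(uv[1]-K[1,2])/K[1,1]
    if name!="wrist":
        R=i["R"];return -R.T@i["t"],R.T@np.array([x,y,1.])
    r=np.hypot(x,y);d=np.array([x/r*np.sin(r),y/r*np.sin(r),np.cos(r)])
    M=i["mount"];T=Ro.from_rotvec(st["tool_rot"]).as_matrix()
    return st["position"]+T@M[:3,3],T@M[:3,:3]@d
def on(name,uv,z,st=None):
    o,d=ray(name,uv,st);return o+d*(z-o[2])/d[2]
def projw(X,st):
    i=camera_info("wrist");K=i["intrinsics"];M=i["mount"];T=Ro.from_rotvec(st["tool_rot"]).as_matrix()
    c=M[:3,:3].T@(T.T@(np.asarray(X)-st["position"])-M[:3,3])
    r=np.arctan2(np.hypot(*c[:2]),c[2]);a=np.arctan2(c[1],c[0])
    return K[0,2]+K[0,0]*r*np.cos(a),K[1,2]+K[0,0]*r*np.sin(a)
E
python3 - <<'E'
from h import *
np.set_printoptions(precision=4,suppress=True)
c=lambda u,v:(190+u/4,165+v/4)
for n,u,v,z in [("footL",375,382,0),("footR",562,304,0),("yL",310,295,.01),("yR",495,222,.01),("backL",168,140,.01),("backR",340,78,.01),("markN",608,378,.08),("markF",670,347,.08),("face",603,455,.04),("railtipL",405,330,.026),("railtipR",542,275,.026),("dish",150,505,.015)]:
    print(n,on("scene",c(u,v),z))
E
```

```text
footL [0.5687 0.0425 0.    ]
footR [0.4718 0.0391 0.    ]
yL [ 0.572  -0.0098  0.01  ]
yR [ 0.4741 -0.0138  0.01  ]
backL [ 0.5792 -0.1431  0.01  ]
backR [ 0.4813 -0.1494  0.01  ]
markN [0.5348 0.154  0.08  ]
markF [0.5051 0.1514 0.08  ]
face [0.5335 0.1547 0.04  ]
railtipL [0.5561 0.045  0.026 ]
railtipR [0.4868 0.043  0.026 ]
dish [0.6853 0.0736 0.015 ]
```

```bash
python3 -m creep '32 -35 0 0 0 0;32 -35 0 0 0 0;32 -35 0 0 0 0;32 -35 0 0 0 0;32 -35 0 0 0 0;32 -35 0 0 0 0;32 -35 0 0 0 0;32 -35 0 0 0 0;32 -35 0 0 0 0;32 -35 0 0 0 0;32 -35 0 0 0 0;32 -35 0 0 0 0' 26
python3 -m creep '32 -36 0 0 0 0;32 -36 0 0 0 0;32 -36 0 0 0 0;32 -36 0 0 0 0;0 0 0 0 0 -8.4;0 0 0 0 0 -8.4;0 0 0 0 0 -8.4;0 0 0 0 0 -8.4;0 0 0 0 0 -8.4;0 0 0 0 0 -8.4;0 0 0 0 0 -8.4;0 0 0 0 0 -8.4'
python3 -m creep '0 0 0 0 0 -8.4;0 0 0 0 0 0;0 0 0 0 0 0'
python3 - <<'E'
from h import *
s=get_state();w=camera("wrist");cv2.imwrite("pics/w1.png",cv2.resize(w,(800,600),interpolation=cv2.INTER_CUBIC))
np.save("w1.npy",w);np.save("s1.npy",s,allow_pickle=True)
print(s["position"],s["tool_rot"],s["q"],s["contact_force"],s["time_s"])
E
```

```text
time_s: 1.35
position: [0.4359, -0.1009, 0.4047]
tool_rot: [3.104, 0.481, 0.001]
contact_force: [1.0, -0.3, -0.0]
opening: 0.308
time_s: 2.55
position: [0.5139, 0.0732, 0.4044]
tool_rot: [-2.313, -2.126, 0.001]
contact_force: [-0.3, -0.9, 0.1]
opening: 0.305
time_s: 2.85
position: [0.5139, 0.0732, 0.4045]
tool_rot: [-2.161, -2.28, 0.0]
contact_force: [-0.1, 0.1, -0.8]
opening: 0.306
[0.51391008 0.0731569  0.40448727] [-2.16109150e+00 -2.27977369e+00  4.53713939e-04] [-7.72472751e-02 -6.45933144e-02  1.88964174e+00 -3.29552630e-05
  1.31696349e+00 -1.30676306e-01] [-0.1253667   0.07909714 -0.8220728 ] 2.85
```

View pics/w1.png

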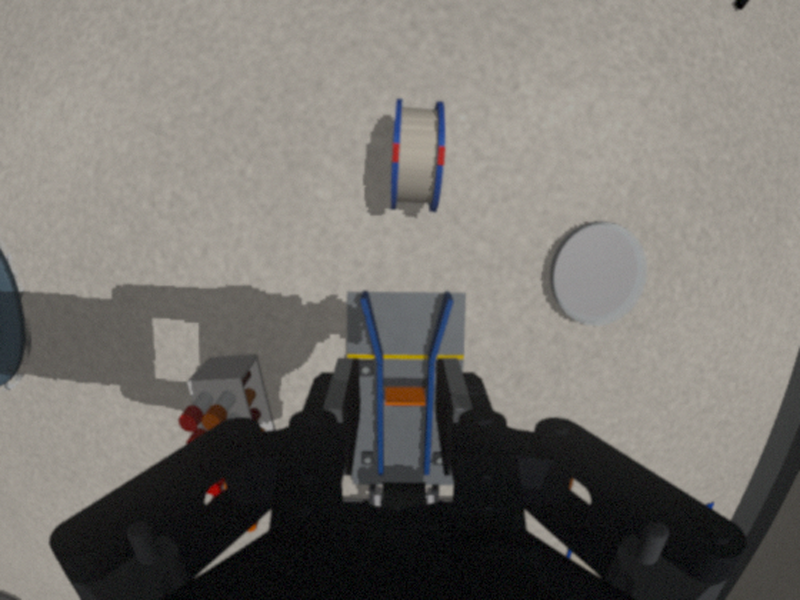

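The wrist view shows the reel marks at (396,154) and (441,157), flange ends at (400,100)/(394,207) and (441,103)/(435,209), and the ramp foot corners at (347,293) and (465,293). The yellow line runs along row 356.

```bash
python3 - <<'E'
from h import *
np.set_printoptions(precision=4,suppress=True)
s=np.load("s1.npy",allow_pickle=True).item();w=np.load("w1.npy")
c=lambda u,v:(u*.7-.15,v*.7-.15)
P={}
for n,u,v,z in [("footL",347,293,0),("footR",465,293,0),("yL",346,356,.01),("yR",464,356,.01),("markL",396,154,.08),("markR",441,157,.08),("tipL",365,296,.026),("tipR",448,297,.026),("railL0",380,358,.026),("railL1",380,470,.026),("railR0",432,358,.026),("railR1",428,470,.026),("cL",385,404,.027),("cR",426,404,.027),
 ("fL0",399.5,98,.04),("fL1",393.5,208,.04),("fR0",441,101,.04),("fR1",435,211,.04)]:
    P[n]=on("wrist",c(u,v),z,s);print(n,P[n])
# reel mask: blue/red
hsv=cv2.cvtColor(w,cv2.COLOR_BGR2HSV)[50:160,250:330]
m=((hsv[...,0]>105)&(hsv[...,0]<130)&(hsv[...,1]>110))
ys,xs=np.nonzero(m);ys+=50;xs+=250
n,l,st,ce=cv2.connectedComponentsWithStats(m.astype(np.uint8));print(st,ce)
for half in (0,1):
    sel=(xs>293) if half else (xs<=293)
    vx=np.polyfit(ys[sel],xs[sel],1);print("flange slope",half,vx,ys[sel].min(),ys[sel].max())
E
```

```text
footL [0.4732 0.0371 0.    ]
footR [0.5721 0.0424 0.    ]
yL [ 0.4744 -0.016   0.01  ]
yR [ 0.5752 -0.0107  0.01  ]
markL [0.5084 0.1515 0.08  ]
markR [0.5365 0.1514 0.08  ]
tipL [0.4899 0.0429 0.026 ]
tipR [0.5546 0.0456 0.026 ]
railL0 [ 0.5038 -0.009   0.026 ]
railL1 [ 0.5081 -0.1233  0.026 ]
railR0 [ 0.5462 -0.0068  0.026 ]
railR1 [ 0.5524 -0.1211  0.026 ]
cL [ 0.5098 -0.0513  0.027 ]
cR [ 0.5445 -0.0495  0.027 ]
fL0 [0.5085 0.193  0.04  ]
fL1 [0.5086 0.1136 0.04  ]
fR0 [0.5378 0.1928 0.04  ]
fR1 [0.5384 0.1132 0.04  ]
[[   0    0   80  110 8389]
 [  26   20    5   30   95]
 [  56   22    5   30  115]
 [  24   64    4   30   97]
 [  52   66    8   31  104]] [[39.3325 54.3853]
 [27.9895 35.1789]
 [58.3565 36.5478]
 [25.5361 77.4227]
 [55.7019 79.875 ]]
flange slope 0 [ -0.0581 282.9427] 70 143
flange slope 1 [ -0.0599 313.5143] 72 146
```

Reel is at about (0.523, 0.153), heading about 0.05 rad off the bay line and a few mm to the side. I go in behind it with the jaws nearly shut, so that they bear on both flanges.

```bash
python3 -m creep '0 0 0 0 0 4.2;43 1.8 0 0 0 0;43 1.8 0 0 0 0;43 1.8 0 0 0 0;43 1.8 0 0 0 0;0 0 42 0 0 0;0 0 42 0 0 0;0 0 42 0 0 0;0 0 42 0 0 0;0 0 41 0 0 0;0 0 0 0 0 0;0 0 0 0 0 0' 14
python3 - <<'E'
from h import *
s=get_state();w=camera("wrist");cv2.imwrite("pics/w2.png",cv2.resize(w,(800,600),interpolation=cv2.INTER_CUBIC))
print(s["position"],s["tool_rot"],s["contact_force"],s["time_s"])
E
```

```text
time_s: 4.1
position: [0.5242, 0.245, 0.1959]
tool_rot: [-2.241, -2.201, 0.001]
contact_force: [0.2, -0.5, 0.4]
opening: 0.165
[0.52422925 0.24503926 0.19594487] [-2.24086478e+00 -2.20119848e+00  1.12670730e-03] [ 0.22038021 -0.48659931  0.41930651] 4.1
```

View pics/w2.png

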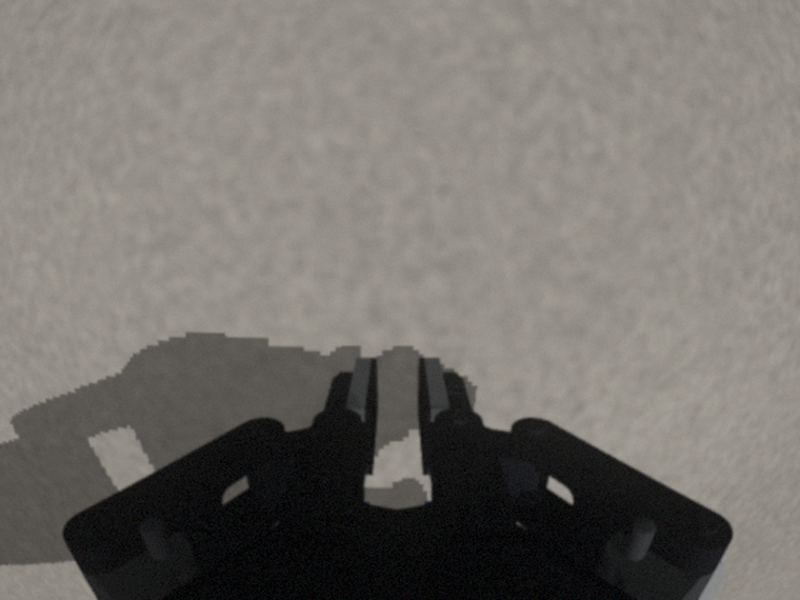

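The wrist camera sees only the gripper and bench, so from here I check with the scene camera.

```bash
python3 -m creep '-6 0 0 0 0 0;-6 0 0 0 0 0;-6 0 0 0 0 0;-6 0 0 0 0 0;-4 0 0 0 0 0;-4 0 0 0 0 0;-2 0 0 0 0 0;-2 0 0 0 0 0;-2 0 0 0 0 0;-2 0 0 0 0 0;-2 0 0 0 0 0;-2 0 0 0 0 0'
python3 -m creep '-3 0 0 0 0 0;-3 0 0 0 0 0;-3 0 0 0 0 0;-3 0 0 0 0 0;-3 0 0 0 0 0;-3 0 0 0 0 0;-3 0 0 0 0 0;-3 0 0 0 0 0;-3 0 0 0 0 0;-3 0 0 0 0 0;-3 0 0 0 0 0;-2 0 0 0 0 0'
python3 - <<'E'
from h import *
a=camera("scene");np.save("sc.npy",a)
cv2.imwrite("pics/s2.png",cv2.resize(a[165:315,210:410],None,fx=4,fy=4,interpolation=cv2.INTER_CUBIC))
E
```

```text
time_s: 5.35
position: [0.5233, 0.2009, 0.1957]
tool_rot: [-2.24, -2.203, 0.0]
contact_force: [-0.1, 0.1, 0.2]
opening: 0.162
time_s: 6.55
position: [0.5228, 0.1657, 0.1957]
tool_rot: [2.24, 2.203, -0.0]
contact_force: [-0.2, 0.1, -0.6]
opening: 0.164
```

View pics/s2.png

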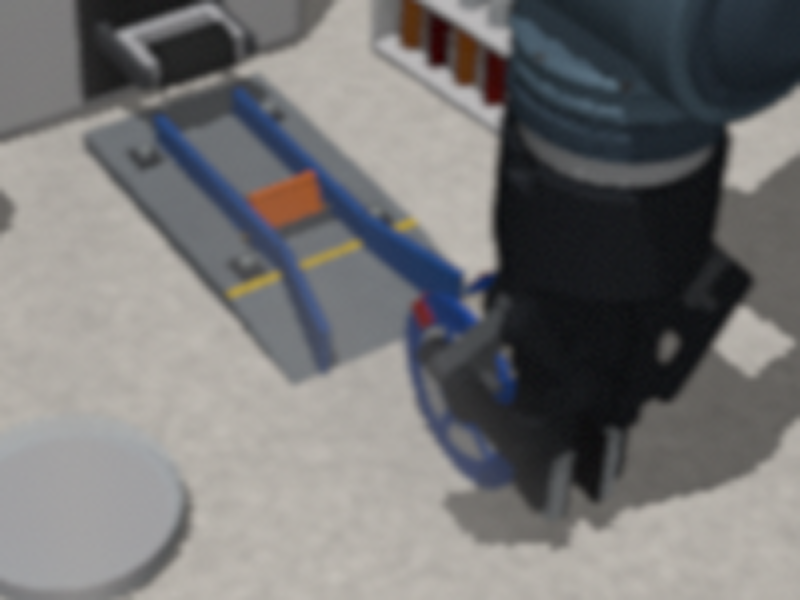

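The reel stands upright with its red mark rolled forward, and it rolls ahead of the fingers (reel around (460,390)). It is nearly at the mouth, so I roll on and square it to the bay heading.

```bash
python3 -m creep '-3 0 0 0 0 0;-3 0 0 0 0 0;-3 0 0 0 0 0;-3 0 0 0 0 0;-3 0 0 0 0 0;-3 0 0 0 0 0;-3 0 0 0 0 0;-3 -0.9 0 0 0 -1;-3 -0.9 0 0 0 -1;-3 -0.9 0 0 0 -1;-3 -0.9 0 0 0 -1;-3 0 0 0 0 0'
python3 - <<'E'
from h import *
s=get_state();print(s["position"],s["tool_rot"],s["contact_force"])
a=camera("scene");b=camera("side")
A=cv2.resize(a[165:315,240:373],(532,600),interpolation=cv2.INTER_CUBIC)
B=cv2.resize(b[165:275,205:265+0],(266,600*110//110*266*110//60//600),interpolation=cv2.INTER_CUBIC)
B=cv2.copyMakeBorder(B,0,600-B.shape[0],0,0,cv2.BORDER_CONSTANT)
cv2.imwrite("pics/s3.png",np.hstack([A,B]))
E
```

```text
time_s: 7.8
position: [0.519, 0.1297, 0.1957]
tool_rot: [-2.161, -2.28, 0.0]
contact_force: [-0.0, 0.3, -0.4]
opening: 0.164
[0.51895011 0.12974475 0.19567162] [-2.16112733e+00 -2.27998704e+00  1.91274032e-04] [-0.01808962  0.31744032 -0.39943528]
```

View pics/s3.png

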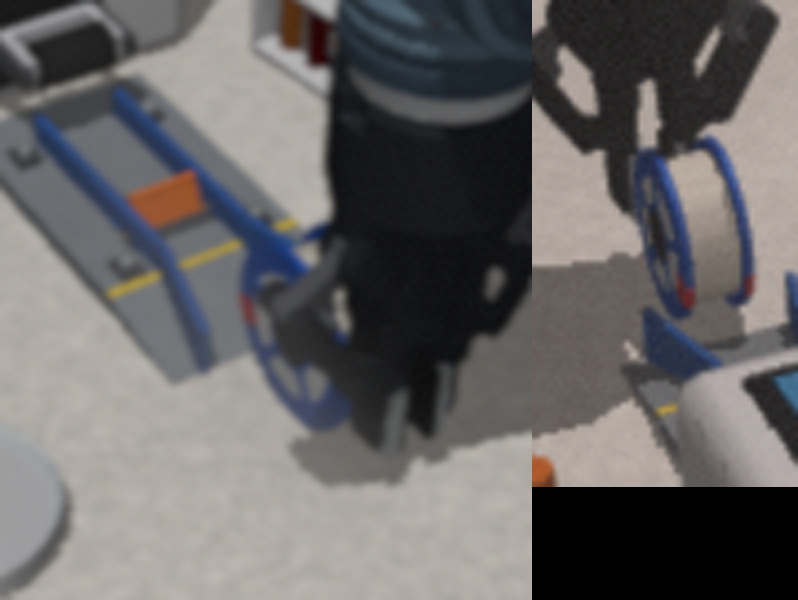

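Eight pictures viewed so far. The side crop shows the reel upright, lined up between the rails, with red marks at (686,300) and (747,288). I check its offset by number.

```bash
python3 - <<'E'
from h import *
np.set_printoptions(precision=4,suppress=True)
for u,v in((686,300),(747,288)):
    o,d=ray("side",(205+(u-532)/4.433,165+v/4.433))
    print(o+d*(.029-o[2])/d[2], o+d*(.0405-o[1])/d[1])
for u,v in((647,325),(788,285)): # rail tips tops
    print(on("side",(205+(u-532)/4.433,165+v/4.433),.026))
E
```

```text
[0.5048 0.0338 0.029 ] [0.5066 0.0405 0.0247]
[0.5327 0.0323 0.029 ] [0.5352 0.0405 0.0237]
[0.4843 0.0259 0.026 ]
[0.5518 0.0319 0.026 ]
```

```bash
python3 -m creep '-3 0 0 0 0 0;-3 0 0 0 0 0;-3 0 0 0 0 0;-3 0 0 0 0 0;-3 0 0 0 0 0;-3 0 0 0 0 0;-3 0 0 0 0 0;-3 0 0 0 0 0;-3 0 0 0 0 0;-3 0 0 0 0 0;-3 0 0 0 0 0;-3 0 -0.5 0 0 0'
python3 -m creep '-3 0 -0.6 0 0 0;-3 0 -0.6 0 0 0;-3 0 -0.6 0 0 0;-3 0 -0.6 0 0 0;-3 0 -0.6 0 0 0;-3 0 -0.6 0 0 0;-3 0 -0.6 0 0 0;-3 0 -0.6 0 0 0;-3 0 -0.6 0 0 0;-3 0 -0.6 0 0 0;-3 0 -0.6 0 0 0;-3 0 -0.6 0 0 0'
python3 - <<'E'
from h import *
s=get_state();print(s["position"],s["tool_rot"],s["contact_force"],s["moment"])
a=camera("scene");b=camera("side")
A=cv2.resize(a[150:300,230:363],(532,600),interpolation=cv2.INTER_CUBIC)
B=cv2.resize(b[165:275,205:265],(266,487),interpolation=cv2.INTER_CUBIC)
B=cv2.copyMakeBorder(B,0,600-B.shape[0],0,0,cv2.BORDER_CONSTANT)
cv2.imwrite("pics/s4.png",np.hstack([A,B]))
E
```

```text
time_s: 9.1
position: [0.521, 0.0939, 0.1962]
tool_rot: [-2.162, -2.279, -0.0]
contact_force: [-0.1, 1.1, 0.2]
opening: 0.164
time_s: 10.3
position: [0.5229, 0.0579, 0.2034]
tool_rot: [-2.162, -2.28, 0.0]
contact_force: [-0.4, 2.0, 1.7]
opening: 0.158
[0.52289807 0.05785874 0.20343511] [-2.16173300e+00 -2.27955413e+00  2.04261393e-05] [-0.36085008  2.04536321  1.68697614] [0.33842146 0.03659584 0.01729257]
```

View pics/s4.png

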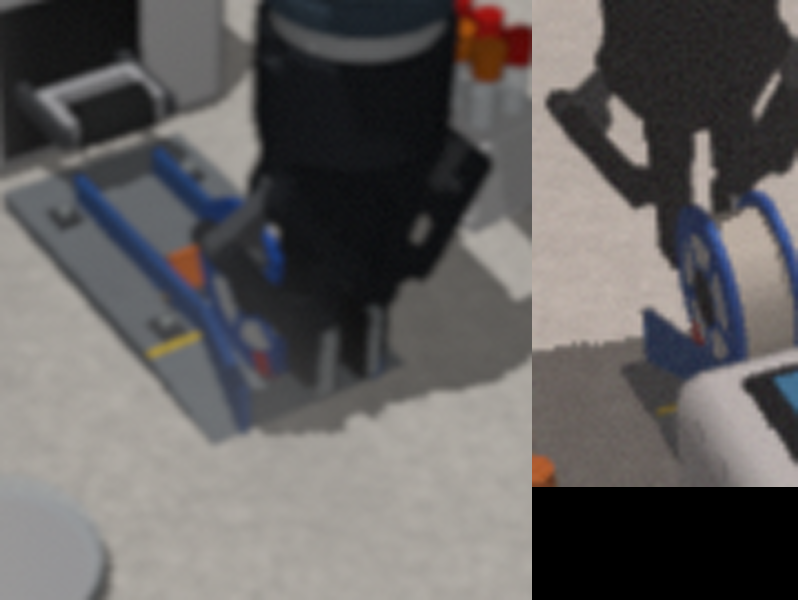

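The reel is upright on the ramp, square between the rails, with about 2 N of push. I continue up to the catch.

```bash
python3 -m creep '-3 0 -0.6 0 0 0;-3 0 -0.6 0 0 0;-3 0 -0.6 0 0 0;-3 0 -0.6 0 0 0;-3 0 -0.6 0 0 0;-3 0 0 0 0 0;-3 0 0 0 0 0;-3 0 0 0 0 0;-3 0 0 0 0 0;-3 0 0 0 0 0;-3 0 0 0 0 0;-3 0 0 0 0 0'
python3 -m creep '-3 0 0 0 0 0;-3 0 0 0 0 0;-3 0 0 0 0 0;-3 0 0 0 0 0;-3 0 0 0 0 0;-3 0 0 0 0 0'
python3 -m creep '-3 0 0 0 0 0;-3 0 0 0 0 0;-2 0 0 0 0 0;-2 0 0 0 0 0;-2 0 0 0 0 0;-2 0 0 0 0 0'
```

```text
time_s: 11.6
position: [0.5248, 0.0219, 0.2064]
tool_rot: [-2.162, -2.279, -0.0]
contact_force: [-0.7, 1.7, 1.4]
opening: 0.163
time_s: 12.2
position: [0.5257, 0.0038, 0.2063]
tool_rot: [-2.162, -2.28, 0.001]
contact_force: [-0.5, 0.9, 0.4]
opening: 0.165
time_s: 12.8
position: [0.5265, -0.01, 0.2064]
tool_rot: [2.162, 2.28, -0.0]
contact_force: [-1.0, 1.0, -0.5]
opening: 0.16
```

```bash
python3 -m creep '-1 0 0 0 0 0;-1 0 0 0 0 0;-1 0 0 0 0 0;-1 0 0 0 0 0;-1 0 0 0 0 0;-1 0 0 0 0 0'
python3 -m creep '-1 0 0 0 0 0;-1 0 0 0 0 0;-1 0 0 0 0 0;-1 0 0 0 0 0'
python3 -m creep '-1 0 0 0 0 0;-1 0 0 0 0 0;-1 0 0 0 0 0'
python3 -m creep '-1 0 0 0 0 0;-1 0 0 0 0 0;-0.5 0 0 0 0 0'
```

```text
time_s: 13.4
position: [0.5268, -0.0159, 0.2064]
tool_rot: [2.162, 2.279, -0.0]
contact_force: [-0.7, -0.4, -0.6]
opening: 0.166
time_s: 13.8
position: [0.527, -0.0199, 0.2064]
tool_rot: [2.162, 2.279, -0.0]
contact_force: [-0.1, -0.2, 0.3]
opening: 0.164
time_s: 14.1
position: [0.5272, -0.0229, 0.2064]
tool_rot: [2.162, 2.28, -0.0]
contact_force: [-0.1, -0.2, 0.0]
opening: 0.162
time_s: 14.4
position: [0.5273, -0.0254, 0.2064]
tool_rot: [-2.162, -2.279, 0.0]
contact_force: [1.0, 0.2, 0.1]
opening: 0.166
```

```bash
for i in 1; do python3 -m creep '-1 0 0 0 0 0;-1 0 0 0 0 0' | grep -E "pos|force"; done
python3 -m creep '-1 0 0 0 0 0;-1 0 0 0 0 0'| grep -E "pos|force"
python3 -m creep '-1 0 0 0 0 0;0 0 0 0 0 0'| grep -E "pos|force"
```

```text
position: [0.5274, -0.0273, 0.2064]
contact_force: [-0.3, 0.5, 0.6]
position: [0.5276, -0.0294, 0.2064]
contact_force: [0.8, -0.3, 0.3]
position: [0.5276, -0.0302, 0.2064]
contact_force: [0.7, 1.8, -0.3]
```

```bash
python3 -m creep '-1 0 0 0 0 0;0 0 0 0 0 0'| grep -E "pos|force"
python3 -m creep '-1 0 0 0 0 0;0 0 0 0 0 0'| grep -E "pos|force"
python3 -m creep '-1 0 0 0 0 0;0 0 0 0 0 0'| grep -E "pos|force"
```

```text
position: [0.5276, -0.0311, 0.2064]
contact_force: [0.4, 4.1, 1.6]
position: [0.5277, -0.0322, 0.2064]
contact_force: [-0.2, 4.7, 0.9]
position: [0.5277, -0.0332, 0.2064]
contact_force: [0.9, 5.7, 1.2]
```

```bash
python3 -m creep '-1 0 0 0 0 0;0 0 0 0 0 0'| grep -E "pos|force"
python3 -m creep '-0.5 0 0 0 0 0;0 0 0 0 0 0'| grep -E "pos|force"
python3 -m creep '-0.5 0 0 0 0 0;0 0 0 0 0 0'| grep -E "pos|force"
python3 -m creep '-0.5 0 0 0 0 0;0 0 0 0 0 0'| grep -E "pos|force"
python3 - <<'E'
from h import *
print(get_state()["time_s"])
a=camera("scene");b=camera("side")
A=cv2.resize(a[150:300,215:315],(400,600),interpolation=cv2.INTER_CUBIC)
B=cv2.resize(b[165:265,205:305],(400,400),interpolation=cv2.INTER_CUBIC)
B=cv2.copyMakeBorder(B,0,200,0,0,cv2.BORDER_CONSTANT)
cv2.imwrite("pics/s5.png",np.hstack([A,B]))
E
```

```text
position: [0.5278, -0.0342, 0.2064]
contact_force: [0.0, 6.2, 1.3]
position: [0.5278, -0.0346, 0.2064]
contact_force: [-0.2, 6.3, 1.4]
position: [0.5278, -0.035, 0.2064]
contact_force: [-0.5, 6.8, 2.2]
position: [0.5279, -0.0355, 0.2064]
contact_force: [0.3, 5.9, 2.3]
16.4
```

View pics/s5.png

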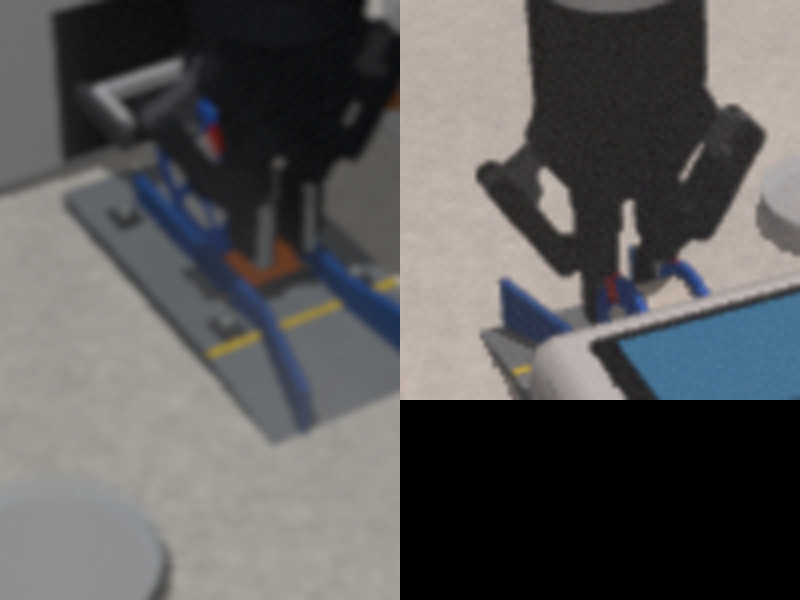

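The flap is visible behind the reel around (265,260) and looks only part raised. I press on in half-millimetre steps and count orange pixels.

```bash
cat > o.py <<'E'
from h import *
a=camera("scene");h=cv2.cvtColor(a,cv2.COLOR_BGR2HSV)[195:235,260:300].astype(int)
m=(h[...,0]<14)&(h[...,1]>140)&(h[...,2]>60);y,x=np.nonzero(m)
f=np.mean([get_state()["contact_force"] for _ in range(3)],0)
print("orange",m.sum(),y.min()+195,y.max()+195,"V",h[...,2][m].mean().round(1),"F",f.round(1))
E
python3 o.py
python3 -m creep '-0.5 0 0 0 0 0;0 0 0 0 0 0'| grep -E "pos|force"; python3 o.py
python3 -m creep '-0.5 0 0 0 0 0;0 0 0 0 0 0'| grep -E "pos|force"; python3 o.py
```

```text
orange 51 210 219 V 95.8 F [-0.7  6.2  2.2]
position: [0.5279, -0.0359, 0.2064]
contact_force: [0.6, 5.6, 2.6]
orange 58 210 220 V 95.0 F [0.9 5.7 1.5]
position: [0.5279, -0.0363, 0.2064]
contact_force: [0.3, 6.8, 1.8]
orange 59 210 219 V 95.1 F [0.5 7.1 1.6]
```

```bash
python3 -m creep '-0.5 0 0 0 0 0;0 0 0 0 0 0'| grep -E "pos|force"; python3 o.py
python3 -m creep '-0.5 0 0 0 0 0;0 0 0 0 0 0'| grep -E "pos|force"; python3 o.py
python3 -m creep '-0.5 0 0 0 0 0;0 0 0 0 0 0'| grep -E "pos|force"; python3 o.py
```

```text
position: [0.5279, -0.0368, 0.2064]
contact_force: [0.9, 8.2, 2.4]
orange 61 210 219 V 95.5 F [1.6 7.8 1.7]
position: [0.528, -0.0372, 0.2064]
contact_force: [-0.8, 7.4, 2.0]
orange 63 210 220 V 95.7 F [0.1 7.5 1.8]
position: [0.528, -0.0377, 0.2064]
contact_force: [0.2, 8.0, 1.9]
orange 61 210 219 V 95.7 F [1.  8.5 2.7]
```

```bash
python3 -m creep '-0.5 0 0 0 0 0;0 0 0 0 0 0'| grep -E "pos|force"; python3 o.py
python3 -m creep '-0.4 0 0 0 0 0;0 0 0 0 0 0'| grep -E "pos|force"; python3 o.py
```

```text
position: [0.528, -0.0382, 0.2064]
contact_force: [0.4, 9.0, 2.5]
orange 64 210 220 V 95.9 F [0.8 8.8 2.8]
position: [0.528, -0.0385, 0.2064]
contact_force: [0.7, 9.3, 1.8]
orange 62 210 219 V 96.0 F [0.4 9.  2.1]
```

```bash
python3 - <<'E'
from h import *
a0=cv2.imread("pics/scene0.png");a=camera("scene")
i=camera_info("scene")
def pr(X):
    c=i["R"]@X+i["t"];p=i["intrinsics"]@c;return (p[:2]/p[2]).round(1)
for im in(a0,a):
    h=cv2.cvtColor(im,cv2.COLOR_BGR2HSV)[190:240,255:305].astype(int)
    m=(h[...,0]<14)&(h[...,1]>140)&(h[...,2]>60);y,x=np.nonzero(m)
    hull=cv2.convexHull(np.c_[x+255,y+190].astype(np.int32))[:,0];print(m.sum(),hull.tolist())
fx=np.array([.05,-.9987,0]);fy=np.array([.9987,.05,0]);O=np.array([.5227,.0398,0])+.085*fx
for off in(-.006,0,):
  for th in(0,.4,.75,1.13):
    print(off,th,[pr(O+(off+.021*k*np.cos(th))*fx+s*.017*fy+np.array([0,0,.009+.021*k*np.sin(th)])).tolist() for k,s in((0,1),(0,-1),(1,-1),(1,1))])
cv2.imwrite("pics/s6.png",cv2.resize(np.hstack([a0[185:245,245:315],a[185:245,245:315]]),None,fx=5.6,fy=5.6,interpolation=cv2.INTER_CUBIC))
E
```

```text
131 [[289, 216], [288, 217], [283, 219], [280, 220], [278, 220], [273, 215], [273, 214], [274, 213], [286, 208], [287, 209], [288, 211], [289, 215]]
65 [[289, 216], [288, 217], [282, 219], [278, 219], [275, 217], [273, 215], [273, 214], [284, 210], [285, 210], [288, 213]]
-0.006 0 [[274.0, 225.1], [289.8, 218.9], [283.7, 212.9], [268.1, 218.9]]
-0.006 0.4 [[274.0, 225.1], [289.8, 218.9], [284.3, 210.0], [268.5, 215.9]]
-0.006 0.75 [[274.0, 225.1], [289.8, 218.9], [285.4, 208.5], [269.6, 214.4]]
-0.006 1.13 [[274.0, 225.1], [289.8, 218.9], [287.3, 208.3], [271.4, 214.3]]
0 0 [[272.3, 223.3], [288.1, 217.2], [282.0, 211.3], [266.5, 217.2]]
0 0.4 [[272.3, 223.3], [288.1, 217.2], [282.5, 208.3], [266.9, 214.2]]
0 0.75 [[272.3, 223.3], [288.1, 217.2], [283.7, 206.8], [267.9, 212.7]]
0 1.13 [[272.3, 223.3], [288.1, 217.2], [285.6, 206.6], [269.7, 212.5]]
```

View pics/s6.png

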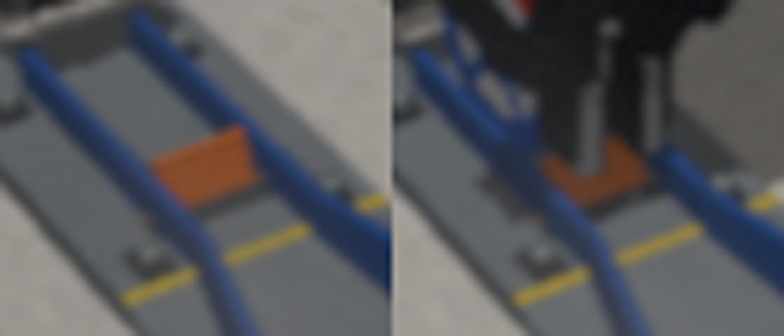

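The flap leans at roughly 0.5–0.75 rad (right edge less steep than at the start), so it has not sprung. The force is still only 9 N, so I continue.

```bash
python3 -m creep '-0.5 0 0 0 0 0;0 0 0 0 0 0'| grep -E "pos|force"; python3 o.py
python3 -m creep '-0.4 0 0 0 0 0;0 0 0 0 0 0'| grep -E "pos|force"; python3 o.py
```

```text
position: [0.528, -0.0387, 0.2064]
contact_force: [0.3, 10.7, 2.8]
orange 62 210 219 V 96.1 F [ 0.6 11.4  2.2]
position: [0.528, -0.0388, 0.2064]
contact_force: [0.8, 12.8, 2.5]
orange 62 210 219 V 95.9 F [ 0.7 11.9  2.5]
```

The push stiffened at 12 N, so the roller is solid, and the force dip at −0.0355 suggests the catch has already sprung. I back off and see whether the push vanishes at about 4 mm (held) or only at about 8 mm.

```bash
python3 -m creep '1 0 0 0 0 0;1 0 0 0 0 0;0 0 0 0 0 0'| grep -E "pos|force";python3 o.py
python3 -m creep '1 0 0 0 0 0;0 0 0 0 0 0'| grep -E "pos|force";python3 o.py
python3 -m creep '1 0 0 0 0 0;0 0 0 0 0 0'| grep -E "pos|force";python3 o.py
python3 -m creep '1 0 0 0 0 0;0 0 0 0 0 0'| grep -E "pos|force";python3 o.py
python3 -m creep '1 0 0 0 0 0;0 0 0 0 0 0'| grep -E "pos|force";python3 o.py
```

```text
position: [0.5278, -0.0376, 0.206]
contact_force: [0.5, 6.9, -0.4]
orange 62 210 219 V 95.7 F [0.9 6.2 0.2]
position: [0.5277, -0.0368, 0.206]
contact_force: [0.3, 4.5, -0.9]
orange 56 210 219 V 95.3 F [ 1.1  5.  -0.5]
position: [0.5277, -0.0359, 0.2061]
contact_force: [0.5, 4.6, -0.3]
orange 51 210 219 V 95.4 F [ 0.2  5.2 -1. ]
position: [0.5277, -0.035, 0.2063]
contact_force: [0.2, 3.9, 0.5]
orange 49 210 219 V 95.0 F [-0.7  4.6 -0.1]
position: [0.5278, -0.034, 0.2064]
contact_force: [-0.0, 4.3, -0.2]
orange 48 210 219 V 94.7 F [-0.7  3.6  0.3]
```

```bash
python3 -m creep '1 0 0 0 0 0;0 0 0 0 0 0'| grep -E "pos|force";python3 o.py
python3 -m creep '1 0 0 0 0 0;0 0 0 0 0 0'| grep -E "pos|force";python3 o.py
python3 -m creep '1 0 0 0 0 0;0 0 0 0 0 0'| grep -E "pos|force";python3 o.py
python3 -m creep '1 0 0 0 0 0;0 0 0 0 0 0'| grep -E "pos|force";python3 o.py
python3 -m creep '1 0 0 0 0 0;0 0 0 0 0 0'| grep -E "time|pos|force";python3 o.py
```

```text
position: [0.5278, -0.0332, 0.2064]
contact_force: [-0.4, 3.8, -0.1]
orange 45 211 220 V 94.5 F [0.3 2.2 1.2]
position: [0.5279, -0.0324, 0.2067]
contact_force: [0.4, -0.3, -0.1]
orange 42 211 220 V 93.9 F [ 0.2 -0.1 -0.1]
position: [0.5277, -0.0312, 0.2065]
contact_force: [-1.1, 0.7, -0.7]
orange 36 211 220 V 93.5 F [ 0.5 -0.2 -0.9]
position: [0.5276, -0.03, 0.2064]
contact_force: [0.3, -0.3, 0.5]
orange 36 212 219 V 93.8 F [-0.3 -0.   0.7]
time_s: 21.4
position: [0.5275, -0.029, 0.2064]
contact_force: [0.2, -0.2, -0.6]
orange 33 212 219 V 92.9 F [ 0.5  0.2 -0.2]
```

```bash
python3 -m creep '5 0 0 0 0 0;10 0 0 0 0 0;10 0 0 0 0 0;10 0 0 0 0 0;15 0 -30 0 0 0;15 0 -30 0 0 0;15 0 -30 0 0 0;20 0 -40 0 0 0;0 0 0 0 0 0'| grep -E "time|pos|force"
python3 - <<'E'
from h import *
s=get_state();w=camera("wrist");np.save("w7.npy",w);np.save("s7.npy",s,allow_pickle=True)
a0=cv2.imread("pics/scene0.png");a=camera("scene")
h=cv2.cvtColor(a,cv2.COLOR_BGR2HSV)[190:240,255:305].astype(int)
m=(h[...,0]<14)&(h[...,1]>140)&(h[...,2]>60);y,x=np.nonzero(m)
print(m.sum(),cv2.convexHull(np.c_[x+255,y+190].astype(np.int32))[:,0].tolist(),h[...,2][m].mean())
h=cv2.cvtColor(a0,cv2.COLOR_BGR2HSV)[190:240,255:305].astype(int)
m=(h[...,0]<14)&(h[...,1]>140)&(h[...,2]>60);print(h[...,2][m].mean())
A=cv2.resize(a[165:255,225:315],(400,400),interpolation=cv2.INTER_CUBIC);A0=cv2.resize(a0[165:255,225:315],(400,400),interpolation=cv2.INTER_CUBIC)
cv2.imwrite("pics/s7.png",np.hstack([A,A0]))
E
```

```text
time_s: 22.35
position: [0.5236, 0.0731, 0.3426]
contact_force: [0.6, -0.3, 0.4]
134 [[289, 216], [288, 217], [286, 218], [280, 220], [278, 220], [273, 215], [273, 214], [274, 213], [281, 210], [287, 208], [288, 210], [289, 215]] 134.2537313432836
132.0229007633588
```

View pics/s7.png

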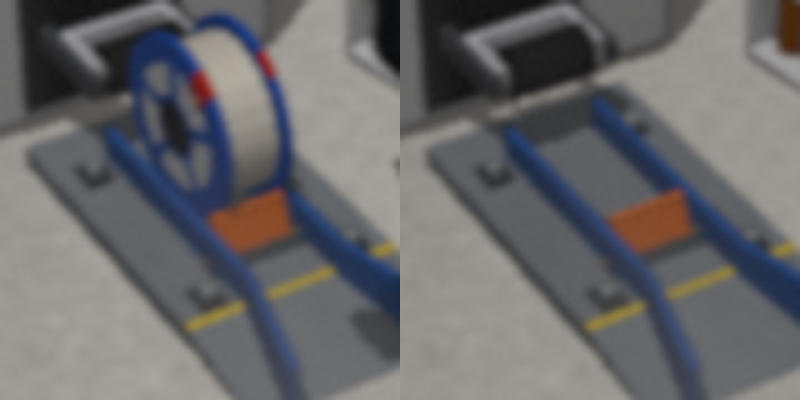

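The reel stands upright and square behind the flap, against the roller. The flap is fully up, at the same pixels as at the start. I hand the job in.

```bash
python3 -c "
from workcell import *
s=get_state();print(s['time_s'],s['contact_force']);print(job_done())"
```

```text
22.45 [-0.28582948  0.73661207 -0.4114413 ]
the job is handed in; nothing more can be done
None
```

I handed the job in at 22.5 s with the blue reel held in the bay by the catch alone and the arm clear of it.

- **What I did:** I squared the reel to the bay with the nearly shut fingers bearing on both flanges. I then rolled it on its rim across the bench, up the ramp and over the catch, and pressed it against the roller.
- **Push force:** It reached about 12 N, with one reading of 12.8 N, slightly over your limit but well under the 18 N at which the flanges crack. That peak came when the roller went solid. With the fingers hiding the flap, I misjudged the catch as not yet sprung and pushed about 2–3 mm further than needed.
- **Last checks:** After I backed away, the catch matched its starting outline (134 orange pixels against 131, same corners), so it is fully up. The reel stands upright behind it and against the roller.
- **Unclear check:** The push faded 6 mm back from the solid stop, between the 4.3 mm expected if held and the 7.8 mm if not. I relied on the picture of the catch instead.
- **Rack, bottle and dish:** I did not touch them knowingly, and no unexpected forces showed. I did not measure their positions again at the end.

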